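# Lock off the bearing run-in rig and open its grease port

### The job

Make the bearing run-in rig ready for greasing: lift the orange lockout collar on the drive lever, push the lever over the gate to its far stop, and let the collar drop home so that the lever is locked off there. Then swivel the flat grease-port cover about a quarter turn on its pivot screw, away from the lever, so that the grease nipple is uncovered. Do not knock over or push about the other things on the bench.

Things in the scene. Friction and masses are not known exactly. Their poses are not given: they have to be found in the camera images.
- run_in_rig: Green fixed bench rig on a steel plate 130 (x) x 240 (y) x 12 mm. Origin: centre of the plate's underside; z up, +x away from the robot, +y to its left (give or take the yaw). Lever gearbox on the +y half (lever at y = +65 mm), housing with grease port on the -y half, a bearing between. All of it below 80 mm but the lever, its gate and the cover's knob.
- drive_lever (a joint): Lever angle about its pivot (axis along the rig's y): 0 upright, + leans to the rig's +x (far side). Starts leaning to the near side. Stops at -0.40 and +0.38. Stays where left; about 3 N at the collar moves it. With the collar down the gate teeth block it at about -0.12 going over; behind the gate it cannot come back below +0.12.
- lever_pivot (a point): Pivot of the lever, on its axis, 45 mm above the bench, inside the gearbox.
- lever_knob (a point): Top of the black mushroom knob of the lever, on the lever's axis, 146 mm from the pivot. Knob 28 mm across and 20 mm high; below it the steel rod, 10 mm thick.
- lockout_collar (a joint): Lift of the collar along the lever: 0 down (home), 0.016 up against the knob. A spring pushes it down with 3 N (5 N when raised). Its two dogs clear the gate teeth when it is raised by more than 0.009; released beyond +0.13 of lever angle it drops home behind the teeth.
- collar_grip (a point): On the lever's axis inside the collar, 8 mm below the collar's top; 102 mm from the pivot when down. z runs up along the lever, y along its pivot axis. Collar: orange ribbed sleeve 32 mm across, 28 mm long; the knob begins 16 mm above its top when down. Pinch it from above, fingers on the +y and -y sides, astride the knob.
- gate (a point): Top of the yellow gate teeth, above the lever pivot (80 mm from it). The teeth and the two steel quadrant plates that carry them stand 6 to 11 mm either side of the lever's plane, the plates rising to 70 mm from the pivot.
- port_cover (a joint): Angle of the grease-port cover about its vertical pivot screw: 0 closed (lies along the rig's -x from the screw), positive swings it away from the lever (knob goes to the rig's -y), stop at 1.75. It stays where it is left; about 1.2 N at the knob moves it.
- cover_pivot (a point): Top of the cover's pivot screw (16 mm head), 81 mm above the bench. The cover is a flat aluminium plate 4 mm thick (its top 77 mm above the bench), rounded, up to 33 mm wide and 65 mm from screw to free end.
- cover_knob (a point): Top of the cover's upright black knob: a post 14 mm across standing 34 mm above the cover near its free end, 52 mm from the pivot screw; this point is 111 mm above the bench. A wooden instrument case with its lid standing open is on the bench to the right of the rig: fingers on the knob's +x and -x sides (rig axes) keep a wide gripper clear of it.
- port (a point): Mouth of the grease port, a 22 mm hole with a brass nipple, at the housing's top, 48 mm from the pivot screw.
- oil_can: Red oil can with a thin bent spout, 182 mm tall, loose; bystander. Origin at its underside.
- grease_tin: Round tin of grease, 63 mm across, 43 mm high, loose; bystander. Origin at its underside.
- plug_gauge: Steel plug gauge standing on end, 35 mm across, 102 mm tall, loose; bystander. Origin at its underside.

How it is judged:
On the way, in this order (a step that is already met when the one before it is completed fails the run):
1. the lockout collar is raised clear of the gate while the lever crosses it (value of joint lockout_collar above 0.006 m and value of joint drive_lever above -0.08 rad).
2. the lever is at its far stop and the collar has dropped home (value of joint drive_lever above 0.27 rad and value of joint lockout_collar below 0.003 m), for 0.2 s.
3. the grease-port cover is swivelled aside (value of joint port_cover above 1.1 rad), for 0.2 s.
At the end, for the whole second after the job is handed in: The lever rests at its far stop (angle above 0.27), the collar is down (within 3 mm of home) and the cover stands more than 1.1 rad open, all at rest (all of step 2 and value of joint port_cover above 1.1 rad and velocity of joint drive_lever between -0.05 and 0.05 rad/s and velocity of joint port_cover between -0.05 and 0.05 rad/s); the robot touches nothing.
It fails at once if a bystander on the bench is pushed more than 30 mm (distance of any of oil_can, grease_tin, plug_gauge from where it was at the start of the episode above 0.03 m).
It fails at once if the oil can or the plug gauge is knocked over (angle between any of oil_can, plug_gauge's own z axis and vertical above 0.6 rad).
It also fails if it takes over 54 s, if anything falls off the work surface, if the arm or the gripper's body presses on something with over 40 N, if the wrist force passes 120 N, or if a joint passes its speed limit or range.

### The arm

A 7-joint arm with a two-finger parallel gripper is mounted at the origin on a cart in front of the work surface, level with it; the furniture and walls round the work are solid. World frame = base frame: x ahead of the robot, y to its left, z up, the work surface at z = 0. Lengths are in m, angles in rad, forces in N, time in s.
With the tool pointing down it reaches from about 0.425 to 0.825 m from the base axis. Payload 3.6 kg.
Tool frame: the origin (TCP) lies at the very end of the fingers, on their centre line; the grasp point (between the pads) lies 19 mm behind it; z points along the fingers, y is the direction in which the jaws open and shut (so a half turn about z gives the same grasp; the last joint's range is limited). The gripper opens to 93 mm and grips with 3 to 60 N. Pads are 15 mm wide; open, the fingers measure 128 mm over their backs; the gripper's body (75 mm by 188 mm) begins 65 mm behind the grasp point.
Start: joints at [1.238, 0.615, -0.013, 1.423, 0.008, 1.103, -0.04], TCP at [0.196, -0.62, 0.219] pointing down, gripper open.
Joint ranges: [-3.12, 3.12], [-0.3, 2.06], [-1.34, 1.32], [0.26, 2.42], [-1.36, 4.5], [0.01, 1.98], [-2.84, 2.84]. Speed limits (rad/s): [2.79, 2.79, 3.14, 3.14, 3.14, 3.14, 3.14].

### API

Orientations are given as a unit quaternion [x, y, z, w].
In Python, from bench import arm gives the robot as it stands.
- The arm moves only by the tool step_arm, never from a script. Its argument "series" is a list of rows, each a list of 5 numbers: the shift along the world's x, y, z in m, then the turn about the world's z in rad, then the gripper command: -1 is fully open, 1 is shut, values between are in proportion. A call has 1 to 10 rows; each row is the pose to reach, as a shift and turn from the pose measured when the call began; what a row does not reach only later rows make up. A row lasts 1/8 s, in which the tool goes at most 62.5 mm and 10.7 degrees, less where a joint would pass 70% of its speed; a pose out of reach is approached as far as the arm can. A call with a gripper value outside its range is refused whole. The fingers move at their own pace and stop on an object; "squeeze" is the grip in N (left out, the last holds). Time passes only in rows, so rows that repeat a pose let the fingers close. It gives the time, the measured TCP pose, the force and the opening at its end, in the units of the state.
- arm.sense(): the state, without advancing time (a new reading comes with each control period).
- arm.camera(name): name is "scene" or "top" or "wrist"; returns (picture, depth): 480x640x3 uint8, blue, green, red; 480x640 float32, m along the optical axis (not along the pixel's ray), 0 where there is no reading.
- arm.get_calibration(name): a dict with "K" (3x3 intrinsics, pixels), "distortion" ([k1, k2, p1, p2, k3] as OpenCV has them; the pictures are not rectified), "R" (3x3) and "t" (3): a world point X has camera coordinates R X + t. Camera axes: x right, y down, z forward; pixel columns grow to the right and rows downward; lengths in m; the calibration is good to about 2 mm. A picture is of the moment at which its call begins: read the wrist's pose just before it. get_calibration takes no time and is no camera call; for the wrist camera it gives the pose at the moment of the call.
- arm.close_job(): hands the job in, once; it reports no verdict.
Trained networks look in the newest picture that a camera, given by its name, has taken for a name from the list of things; names that differ only in an ending like _2 or _b are one class to them, and where a whole thing is asked for, a point or a joint stands for the part that bears it (a point fixed in the world has none). Each returns a list of dicts, best first, with "score" (0 to 1); they miss things now and then, are a little off and sometimes report something else, mostly with a low value. They report only what shows in the picture. A call takes as long as a camera call.
- arm.outline_of(query, camera): "mask" (480x640 bool, what is visible of it).
- arm.place_of(query, camera): "location" ([x, y, z] in m, in the coordinates of the camera as it stood for that picture, good to about 4 mm: a listed point, or the origin of a listed thing).
The state is a dict: "time_s": time; "qpos": joint angles; "qvel": joint speeds; "joint_torque": joint torques, N m; "position": TCP position; "tool_rot": TCP orientation; "contact_force": force on the tool from outside, world axes, zero at the start; "wrist_torque": the same for the moment, N m; "opening": finger opening in m.
Only numpy, scipy, OpenCV 4.12 (cv2) and the standard library are available. Lean on these libraries where they do the work, as an engineer would, in place of code of your own. Each camera call takes 0.05 s, during which the arm holds its last target.

## Working session

There is one attempt and no reset: what is moved stays moved. The work goes in short steps, Python scripts to look and compute and a tool call to move; the robot and the scene stay as the last step left them, time stands still between calls to the robot, and variables do not carry over. Pictures are saved under pics/ and viewed, and the job is handed in when it is done.

Besides the shell and the picture viewer there is one more tool, called after ">>>" as name(argument=value, ...), one argument or row to a line, values as JSON. step_arm: Moves the arm, as the interface text tells. Its arguments: {"type":"object","properties":{"series":{"type":"array","items":{"type":"array","items":{"type":"number"}}},"squeeze":{"type":"number"}},"required":["series"]}

```bash
ls; mkdir -p pics; cat > h.py <<'E'
import numpy as np, cv2
from bench import arm
def w(loc,c): # camera->world
    R=np.array(c["R"]);t=np.array(c["t"]);return R.T@(np.array(loc)-t)
def pix(X,c):
    R=np.array(c["R"]);t=np.array(c["t"],float)
    p,_=cv2.projectPoints(np.array(X,float).reshape(-1,1,3),cv2.Rodrigues(R)[0],t,np.array(c["K"]),np.array(c["distortion"]));return p.reshape(-1,2)
E
python3 - <<'E'
from h import *
s=arm.sense();print(s)
for n in ["scene","top"]:
    c=arm.get_calibration(n);p,d=arm.camera(n);cv2.imwrite(f"pics/{n}0.png",p);np.save(f"{n}0d.npy",d)
    print(n,np.round(np.array(c["R"]).T@-np.array(c["t"]),3))
    for q in ["run_in_rig","lever_pivot","lever_knob","collar_grip","gate","cover_pivot","cover_knob","port","oil_can","grease_tin","plug_gauge"]:
        r=arm.place_of(q,n)
        print(q,[(round(x["score"],2),np.round(w(x["location"],c),3),np.round(pix(w(x["location"],c),c)[0])) for x in r[:2]])
E
```

```text
pics
{'time_s': 0.0, 'qpos': array([ 1.23847252,  0.61587199, -0.01261663,  1.42488412,  0.00815353,
        1.10344216, -0.04042073]), 'qvel': array([ 0.00043165, -0.00024164, -0.00121592, -0.00106699, -0.00064545,
        0.00068224, -0.0006486 ]), 'joint_torque': array([-6.61529866e-04, -4.58938229e+01,  2.08691494e-01, -1.65742761e+01,
       -6.10940019e-02,  2.04838975e-02,  2.45125593e-04]), 'position': array([ 0.19545386, -0.61907788,  0.21751678]), 'tool_rot': array([ 9.88325593e-01,  1.52351207e-01, -2.36431157e-04, -1.25525559e-03]), 'contact_force': array([ 0.37216092,  0.15334669, -0.52994174]), 'wrist_torque': array([ 0.04739772, -0.06999141,  0.01606201]), 'opening': 0.09325803984298284}
scene [ 1.398 -0.315  1.081]
run_in_rig [(0.82, array([0.54 , 0.193, 0.003]), array([369., 232.])), (0.6, array([0.511, 0.129, 0.076]), array([347., 216.]))]
lever_pivot [(0.85, array([0.541, 0.263, 0.045]), array([390., 217.]))]
lever_knob [(0.62, array([0.49 , 0.263, 0.184]), array([387., 172.]))]
collar_grip [(0.52, array([0.508, 0.265, 0.14 ]), array([389., 187.]))]
gate [(0.91, ar
[... 634 characters left out ...]
pivot []
lever_knob [(0.65, array([0.494, 0.268, 0.179]), array([181., 284.]))]
collar_grip [(0.63, array([0.509, 0.264, 0.14 ]), array([187., 279.]))]
gate [(0.74, array([0.541, 0.259, 0.124]), array([191., 266.]))]
cover_pivot [(0.68, array([0.559, 0.123, 0.08 ]), array([251., 261.]))]
cover_knob [(0.74, array([ 0.535,  0.196, -0.001]), array([225., 275.])), (0.6, array([0.508, 0.125, 0.113]), array([249., 280.]))]
port [(0.85, array([0.516, 0.132, 0.07 ]), array([247., 279.]))]
oil_can [(0.59, array([0.514, 0.131, 0.07 ]), array([248., 280.]))]
grease_tin [(0.55, array([ 0.737,  0.125, -0.   ]), array([253., 199.]))]
plug_gauge [(0.6, array([ 0.684,  0.366, -0.001]), array([162., 218.]))]
```

View pics/scene0.png

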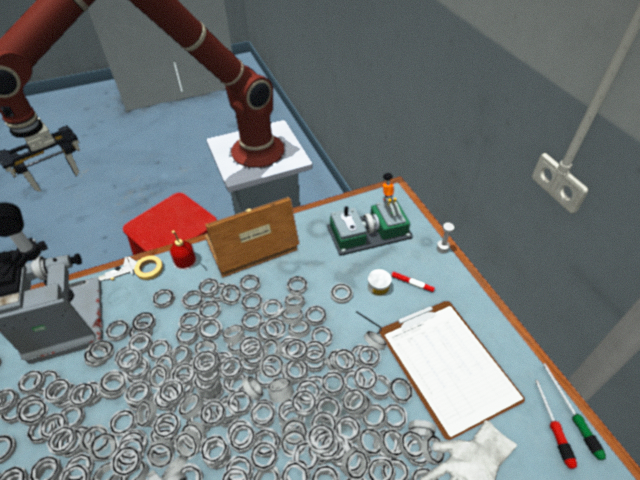

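View pics/top0.png

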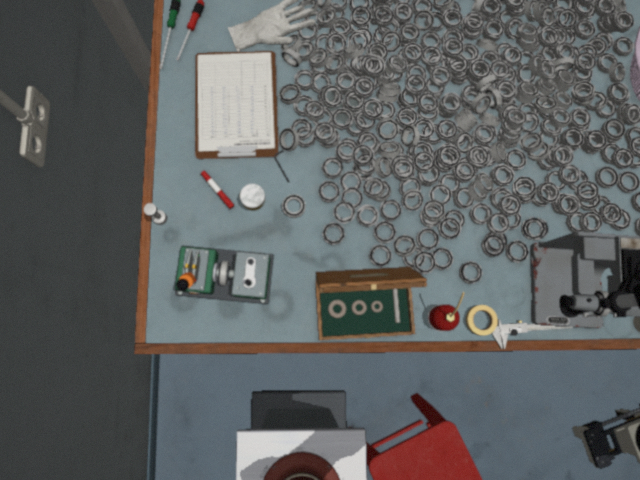

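The scene picture shows the rig at about (370,225), with the case and its open lid at (253,235). The oil can is at (182,250), the tin at (380,280) and the plug gauge at (446,237). In the top view the "oil_can" hit and the first cover_knob hit are false, because both land on the rig. Next I'll check obstacle heights along the path.

```bash
python3 - <<'E'
from h import *
def cloud(n):
    c=arm.get_calibration(n);d=np.load(f"{n}0d.npy");v,u=np.mgrid[0:480,0:640]
    p=cv2.undistortPoints(np.stack([u,v],-1).reshape(-1,1,2).astype(float),np.array(c["K"]),np.array(c["distortion"])).reshape(-1,2)
    z=d.reshape(-1);X=np.c_[p*z[:,None],z];X=(X-np.array(c["t"]))@np.array(c["R"]);return X[z>0]
P=np.r_[cloud("scene"),cloud("top")]
for nm,b in dict(lid=(.36,.6,-.25,.06),can=(.36,.5,-.45,-.28),scope=(.2,.75,-1,-.5),rig=(.45,.63,.05,.34)).items():
    m=(P[:,0]>b[0])&(P[:,0]<b[1])&(P[:,1]>b[2])&(P[:,1]<b[3])&(P[:,2]>.03);Q=P[m]
    print(nm,len(Q),Q.min(0).round(3),Q.max(0).round(3))
    for z in np.arange(.03,.5,.04):
        q=Q[(Q[:,2]>z)&(Q[:,2]<z+.04)]
        if len(q)>3:print("  ",round(z,2),len(q),q.min(0).round(3),q.max(0).round(3))
E
```

```text
lid 6817 [ 0.37 -0.25  0.03] [ 0.554 -0.033  0.196]
   0.03 1622 [ 0.37 -0.25  0.03] [ 0.554 -0.034  0.07 ]
   0.07 1257 [ 0.502 -0.25   0.07 ] [ 0.547 -0.033  0.11 ]
   0.11 1339 [ 0.492 -0.25   0.11 ] [ 0.534 -0.034  0.15 ]
   0.15 1983 [ 0.471 -0.25   0.15 ] [ 0.523 -0.035  0.19 ]
   0.19 616 [ 0.475 -0.249  0.19 ] [ 0.509 -0.037  0.196]
can 1177 [ 0.379 -0.395  0.03 ] [ 0.496 -0.28   0.191]
   0.03 809 [ 0.379 -0.395  0.03 ] [ 0.489 -0.28   0.07 ]
   0.07 282 [ 0.403 -0.382  0.07 ] [ 0.449 -0.335  0.11 ]
   0.11 42 [ 0.428 -0.365  0.111] [ 0.452 -0.355  0.15 ]
   0.15 43 [ 0.447 -0.366  0.152] [ 0.494 -0.28   0.184]
scope 23378 [ 0.2   -0.871  0.03 ] [ 0.75  -0.501  0.611]
   0.03 4845 [ 0.391 -0.871  0.03 ] [ 0.75  -0.501  0.07 ]
   0.07 998 [ 0.416 -0.789  0.07 ] [ 0.614 -0.619  0.11 ]
   0.11 1115 [ 0.414 -0.79   0.11 ] [ 0.613 -0.597  0.15 ]
   0.15 4285 [ 0.414 -0.784  0.15 ] [ 0.615 -0.595  0.19 ]
   0.19 3659 [ 0.206 -0.777  0.19 ] [ 0.615 -0.622  0.23 ]
   0.23 2092 [ 0.2   -0.749  0.23 ] [ 0.567 -0.651  0.27 ]
   0.27 508 [ 0.201 -0.73   0.27 ] [ 0.519 -0.529  0.31 ]
   0.31 1985 [ 0.2   -0.711  0.31 ] [ 0.487 -0.522  0.35 ]
   0.35 753 [ 0.2   -0.693  0.35 ] [ 0.488 -0.539  0.39 ]
   0.39 655 [ 0.2   -0.658  0.39 ] [ 0.238 -0.568  0.43 ]
   0.43 497 [ 0.2   -0.656  0.43 ] [ 0.247 -0.586  0.47 ]
   0.47 404 [ 0.2   -0.643  0.47 ] [ 0.243 -0.581  0.51 ]
rig 6021 [0.47  0.076 0.03 ] [0.605 0.311 0.188]
   0.03 2459 [0.47  0.076 0.03 ] [0.605 0.311 0.07 ]
   0.07 2917 [0.473 0.079 0.07 ] [0.598 0.299 0.11 ]
   0.11 383 [0.49  0.121 0.11 ] [0.576 0.277 0.15 ]
   0.15 262 [0.481 0.249 0.15 ] [0.524 0.277 0.188]
```

>>> step_arm(
  series=[
    [0,0.03,0.04,0,-1],
    [0,0.07,0.08,0,-1],
    [0.03,0.125,0.11,0,-1],
    [0.06,0.18,0.12,-0.1,-1],
    [0.09,0.23,0.12,-0.2,-1],
    [0.125,0.28,0.12,-0.3,-1],
    [0.165,0.325,0.12,-0.33,-1],
    [0.205,0.37,0.12,-0.35,-1],
    [0.245,0.415,0.12,-0.35,-1],
    [0.275,0.465,0.12,-0.35,-1],
  ],
)

```text
time_s: 2.45
position: [0.4721, -0.1534, 0.3388]
tool_rot: [1.0, -0.022, 0.0, 0.0]
contact_force: [0.4, -0.4, -0.7]
opening: 0.0932
```

>>> step_arm(
  series=[
    [0.0,0.06,0.0,0,-1],
    [0.0,0.12,0.01,0,-1],
    [0.0,0.18,0.02,0,-1],
    [-0.01,0.24,0.02,0,-1],
    [-0.01,0.3,0.02,0,-1],
    [-0.01,0.33,0.02,0,-1],
    [-0.01,0.33,0.02,0,-1],
    [-0.01,0.33,0.02,0,-1],
  ],
)

```text
time_s: 3.45
position: [0.4624, 0.1749, 0.3587]
tool_rot: [1.0, -0.023, 0.001, 0.001]
contact_force: [0.1, -0.9, -0.3]
opening: 0.0929
```

```bash
cat > look.py <<'E'
import sys
from h import *
n="wrist";tag=sys.argv[1]
print(arm.sense()["position"],arm.sense()["time_s"])
c=arm.get_calibration(n);p,d=arm.camera(n);cv2.imwrite(f"pics/w{tag}.png",p);np.save(f"w{tag}d.npy",d);np.save(f"w{tag}c.npy",c,allow_pickle=True)
print(np.round(np.array(c["R"]),2),np.round(np.array(c["R"]).T@-np.array(c["t"]),3))
for q in sys.argv[2:]:
    r=arm.place_of(q,n)
    print(q,[(round(x["score"],2),np.round(w(x["location"],c),4),np.round(pix(w(x["location"],c),c)[0])) for x in r[:2]])
E
python3 look.py 1 lever_pivot lever_knob collar_grip gate cover_pivot cover_knob port
```

```text
[0.46238887 0.17490192 0.35870665] 3.45
[[-0.05 -1.    0.  ]
 [-0.96  0.04  0.26]
 [-0.26  0.01 -0.97]] [0.535 0.172 0.526]
lever_pivot [(0.88, array([0.543 , 0.2587, 0.0475]), array([249., 130.]))]
lever_knob [(0.56, array([0.4868, 0.2664, 0.1817]), array([220., 191.]))]
collar_grip [(0.88, array([0.5052, 0.2643, 0.1397]), array([231., 167.]))]
gate [(0.62, array([0.5396, 0.2574, 0.1229]), array([237., 133.]))]
cover_pivot [(0.63, array([0.5604, 0.1228, 0.0813]), array([360., 109.]))]
cover_knob [(0.94, array([0.5049, 0.1279, 0.1157]), array([360., 160.]))]
port [(0.83, array([0.5123, 0.1213, 0.0743]), array([361., 151.])), (0.41, array([0.6852, 0.3672, 0.0014]), array([162.,  21.]))]
```

View pics/w1.png

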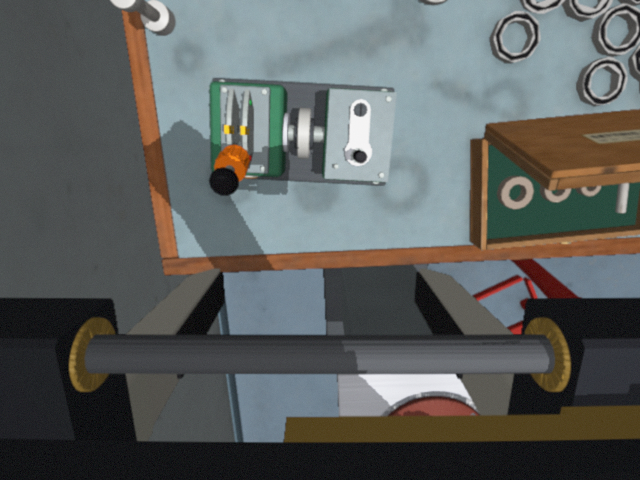

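```bash
python3 - <<'E'
from h import *
c=np.load("w1c.npy",allow_pickle=True).item();d=np.load("w1d.npy");v,u=np.mgrid[0:480,0:640]
p=cv2.undistortPoints(np.stack([u,v],-1).reshape(-1,1,2).astype(float),np.array(c["K"]),np.array(c["distortion"])).reshape(-1,2)
z=d.reshape(-1);X=np.c_[p*z[:,None],z];X=(X-np.array(c["t"]))@np.array(c["R"]);X[z<=0]=0
img=cv2.imread("pics/w1.png")
np.save("w1X.npy",X.reshape(480,640,3))
X=X.reshape(480,640,3)
hsv=cv2.cvtColor(img,cv2.COLOR_BGR2HSV)
org=(hsv[...,0]>4)&(hsv[...,0]<20)&(hsv[...,1]>150)&(hsv[...,2]>100)&(X[...,2]>.09)&(X[...,0]>.45)&(X[...,1]>.2)&(X[...,1]<.3)
Q=X[org];print("collar pts",len(Q),Q.min(0),Q.max(0),Q.mean(0))
kn=(hsv[...,2]<70)&(X[...,2]>.15)&(X[...,1]>.2)&(X[...,1]<.3)&(X[...,0]>.45)
Q=X[kn];print("knob",len(Q),Q.min(0),Q.max(0),Q.mean(0))
ck=(X[...,2]>.1)&(X[...,2]<.13)&(X[...,1]>.08)&(X[...,1]<.17)&(X[...,0]>.45)&(X[...,0]<.6)
Q=X[ck];print("cover knob",len(Q),Q.min(0),Q.max(0),np.median(Q,0))
# plate/rig orientation: housing top z .06-.09 y<.17 
m=(X[...,2]>.008)&(X[...,2]<.1)&(X[...,0]>.44)&(X[...,0]<.62)&(X[...,1]>.05)&(X[...,1]<.34)
Q=X[m][:,:2].astype(np.float32);print(cv2.minAreaRect(Q))
m=(X[...,2]>.006)&(X[...,2]<.016)&(X[...,0]>.44)&(X[...,0]<.64)&(X[...,1]>.05)&(X[...,1]<.36)
Q=X[m][:,:2].astype(np.float32);print(cv2.minAreaRect(Q),len(Q))
E
python3 - <<'E'
import cv2
i=cv2.imread("pics/w1.png")[60:260,160:460];cv2.imwrite("pics/w1z.png",cv2.resize(i,(780,520),interpolation=cv2.INTER_CUBIC))
E
```

```text
collar pts 750 [0.48923332 0.22037695 0.1000637 ] [0.52806794 0.27923356 0.46564732] [0.51305027 0.25866882 0.14799878]
knob 25274 [0.45712885 0.20000251 0.15309428] [0.50796431 0.27711695 0.48550974] [0.48909264 0.22207081 0.45470462]
cover knob 134 [0.50102637 0.11908985 0.10083221] [0.51423337 0.13264738 0.1139779 ] [0.50792818 0.12683993 0.11159608]
((0.5367671847343445, 0.19457580149173737), (0.23923338949680328, 0.13105301558971405), 84.33139038085938)
((0.5367751717567444, 0.19454100728034973), (0.2392328977584839, 0.13107196986675262), 84.36336517333984) 3391
```

View pics/w1z.png

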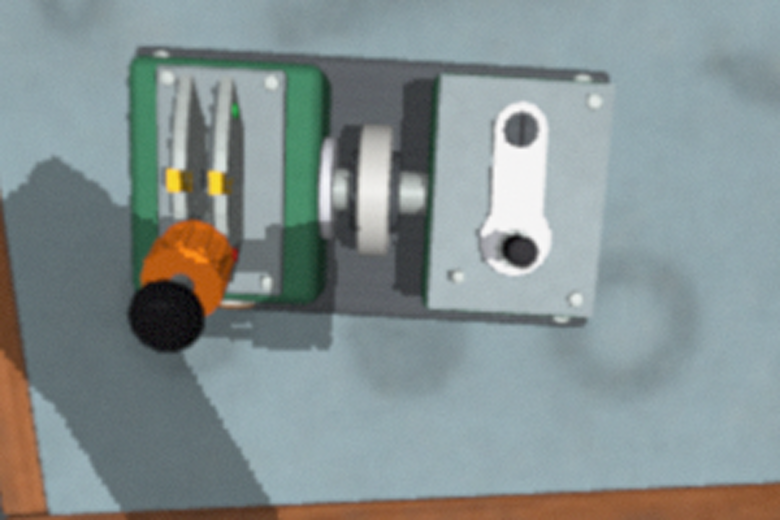

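The wrist view shows the rig plate with the lever knob at (224,181), the collar at (233,160), the gate teeth at (237,130), the cover screw at (360,109) and the cover knob at (360,156). A rectangle fit gives a 239 x 131 mm plate, yaw −0.099 and centre (0.537, 0.1945). The lever angle is about −0.39, and three views agree on the collar grip at (0.505, 0.264, 0.139).

>>> step_arm(
  series=[
    [0.02,0.045,0,-0.03,-1],
    [0.042,0.089,-0.02,-0.055,-1],
    [0.042,0.089,-0.07,-0.055,-1],
    [0.042,0.089,-0.12,-0.055,-1],
    [0.042,0.089,-0.16,-0.055,-1],
    [0.042,0.089,-0.2,-0.055,-1],
    [0.042,0.089,-0.236,-0.055,-1],
    [0.042,0.089,-0.236,-0.055,-1],
    [0.042,0.089,-0.236,-0.055,-1],
  ],
)

```text
time_s: 4.97
position: [0.5051, 0.2657, 0.1242]
tool_rot: [0.999, -0.05, 0.002, -0.001]
contact_force: [-0.1, 1.0, 0.2]
opening: 0.093
```

```bash
python3 look.py 2 lever_knob collar_grip
```

```text
[0.50512527 0.26571255 0.12417794] 4.975
[[-0.1  -1.   -0.  ]
 [-0.96  0.1   0.26]
 [-0.26  0.03 -0.97]] [0.577 0.258 0.291]
lever_knob [(0.94, array([0.4856, 0.2656, 0.1822]), array([324., 404.]))]
collar_grip [(0.85, array([0.5053, 0.2637, 0.141 ]), array([323., 301.]))]
```

View pics/w2.png

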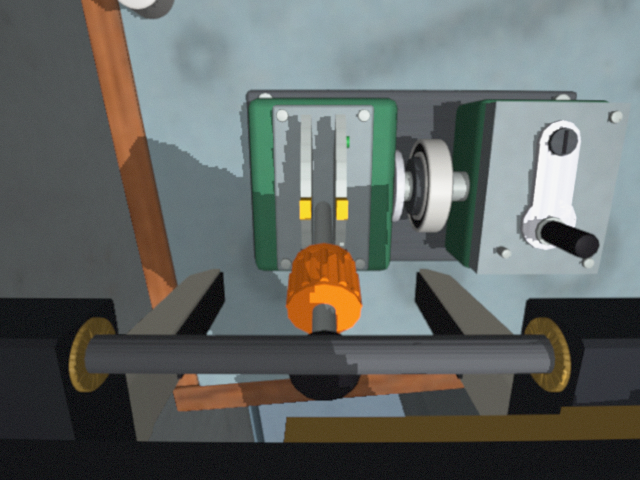

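The fingers stand either side of the collar at (325,300), with the knob at (325,375) between them. I'll close on it now.

>>> step_arm(
  series=[
    [0,-0.002,-0.003,0,-1],
    [0,-0.002,-0.003,0,0.6],
    [0,-0.002,-0.003,0,1],
    [0,-0.002,-0.003,0,1],
    [0,-0.002,-0.003,0,1],
    [0,-0.002,-0.003,0,1],
    [0,-0.002,-0.003,0,1],
  ],
  squeeze=30,
)

```text
time_s: 6.0
position: [0.5053, 0.2638, 0.1217]
tool_rot: [0.999, -0.05, 0.002, -0.001]
contact_force: [0.4, 0.2, 0.0]
opening: 0.0374
```

>>> step_arm(
  series=[
    [0,0,0,0,1],
    [0,0,0,0,1],
    [0,0,0,0,1],
  ],
)

```text
time_s: 6.38
position: [0.5053, 0.2639, 0.1217]
tool_rot: [0.999, -0.05, 0.002, -0.001]
contact_force: [0.6, -0.1, 0.5]
opening: 0.0313
```

>>> step_arm(
  series=[
    [-0.002,0,0.004,0,1],
    [-0.003,0,0.008,0,1],
    [-0.005,0,0.0125,0,1],
    [-0.005,0,0.0125,0,1],
  ],
)

```text
time_s: 6.88
position: [0.5003, 0.2643, 0.1345]
tool_rot: [0.999, -0.05, 0.002, -0.001]
contact_force: [2.8, 2.5, -4.9]
opening: 0.0314
```

```bash
python3 look.py 3 lever_knob collar_grip
```

```text
[0.50034751 0.26429773 0.13450408] 6.875
[[-0.1  -1.   -0.  ]
 [-0.96  0.09  0.26]
 [-0.25  0.03 -0.97]] [0.572 0.257 0.302]
lever_knob []
collar_grip [(0.88, array([0.5014, 0.2652, 0.1581]), array([316., 307.]))]
```

View pics/w3.png

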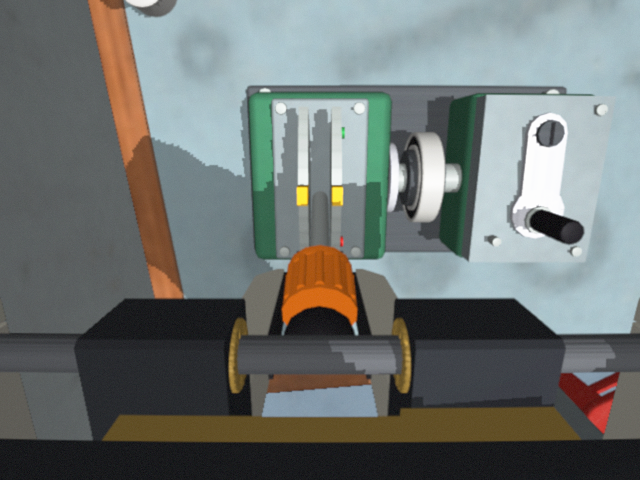

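The collar is up: the grip point rose about 13 mm and the −5 N on z matches the raised spring. Next I'll follow the arc over the gate.

>>> step_arm(
  series=[
    [0.009,-0.001,0.002,0,1],
    [0.02,-0.002,0.005,0,1],
    [0.032,-0.003,0.007,0,1],
    [0.043,-0.004,0.0075,0,1],
    [0.043,-0.004,0.0075,0,1],
  ],
)

```text
time_s: 7.65
position: [0.5414, 0.2602, 0.1404]
tool_rot: [0.999, -0.05, -0.001, -0.001]
contact_force: [-2.4, 2.2, -5.1]
opening: 0.0314
```

>>> step_arm(
  series=[
    [0.012,-0.001,0.001,0,1],
    [0.024,-0.002,-0.001,0,1],
    [0.035,-0.0035,-0.004,0,1],
    [0.044,-0.0045,-0.007,0,1],
    [0.046,-0.0045,-0.008,0,1],
    [0.046,-0.0045,-0.008,0,1],
  ],
)

```text
time_s: 8.4
position: [0.5847, 0.2558, 0.1317]
tool_rot: [0.999, -0.05, -0.004, 0.0]
contact_force: [-5.7, 2.7, -3.4]
opening: 0.0317
```

```bash
python3 look.py 4 collar_grip lever_knob
```

```text
[0.58467542 0.25584433 0.13165234] 8.4
[[-0.1  -1.    0.  ]
 [-0.96  0.09  0.27]
 [-0.27  0.02 -0.96]] [0.658 0.249 0.298]
collar_grip []
lever_knob [(0.58, array([0.5939, 0.2551, 0.182 ]), array([318., 321.]))]
```

View pics/w4.png

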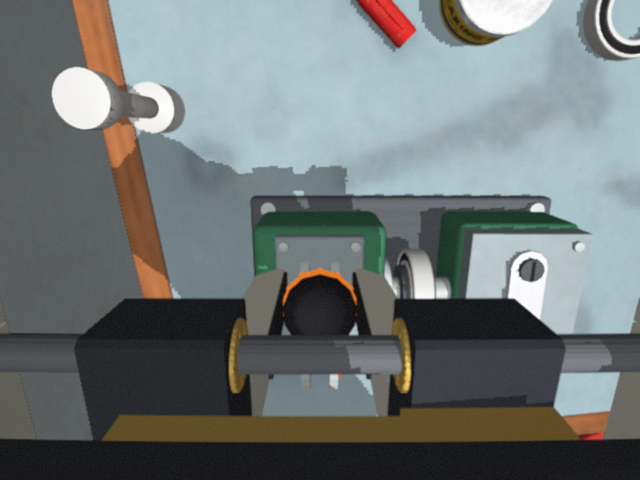

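The lever is at about +0.36 to +0.37, with the knob at (318,310). Now I'll release it so that the collar drops.

>>> step_arm(
  series=[
    [0,0,0,0,0.2],
    [0,0,0,0,-0.5],
    [0,0,0,0,-1],
    [0,0,0,0,-1],
    [0,0,0,0,-1],
    [0,0,0,0,-1],
    [0,0,0.03,0,-1],
    [0,0,0.08,0,-1],
    [0,0,0.13,0,-1],
  ],
)

```text
time_s: 9.68
position: [0.5846, 0.2557, 0.2631]
tool_rot: [0.999, -0.05, -0.004, 0.0]
contact_force: [0.6, -0.0, -0.0]
opening: 0.0933
```

```bash
python3 look.py 5 collar_grip lever_knob cover_knob cover_pivot port
python3 - <<'E'
from h import *
c=arm.get_calibration("scene");p,d=arm.camera("scene");cv2.imwrite("pics/s5.png",cv2.resize(p[140:300,280:480],(750,600),interpolation=cv2.INTER_CUBIC))
for q in ["collar_grip","lever_knob"]:
    print(q,[(round(x["score"],2),np.round(w(x["location"],c),4)) for x in arm.place_of(q,"scene")[:2]])
E
```

```text
[0.58456146 0.25571201 0.26311104] 9.675
[[-0.1  -1.    0.  ]
 [-0.96  0.09  0.27]
 [-0.27  0.02 -0.96]] [0.658 0.248 0.429]
collar_grip [(0.48, array([0.5792, 0.2599, 0.1414]), array([314., 232.]))]
lever_knob [(0.6, array([0.5944, 0.2533, 0.1826]), array([321., 226.]))]
cover_knob [(0.78, array([0.5075, 0.1248, 0.1166]), array([468., 286.]))]
cover_pivot [(0.66, array([0.5556, 0.1206, 0.0804]), array([459., 225.]))]
port [(0.8, array([0.5092, 0.1246, 0.0766]), array([453., 268.]))]
collar_grip [(0.39, array([0.5798, 0.2566, 0.1401]))]
lever_knob [(0.63, array([0.5954, 0.25  , 0.1838]))]
```

View pics/w5.png

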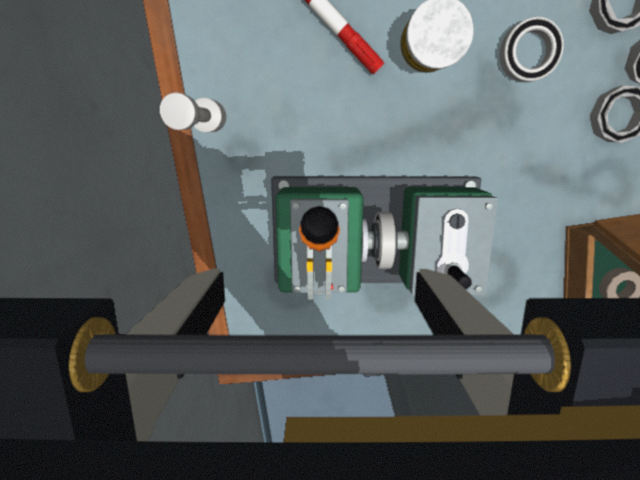

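View pics/s5.png

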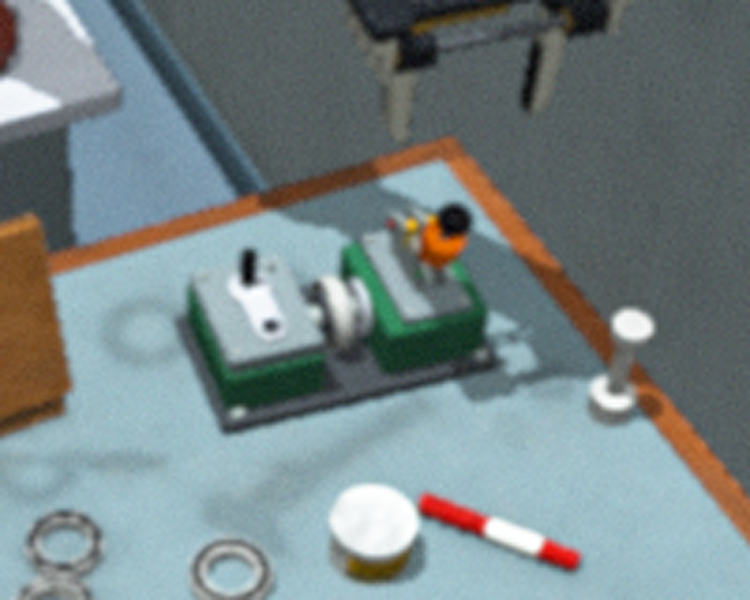

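The collar grip to knob distance is 45 mm in both views, against 44 mm when down, and the radius is 0.103. So the collar is home, with the lever at about +0.36. Next is the cover, for which I need to see which way the wrist can turn.

```bash
python3 - <<'E'
from h import *
print(arm.sense()["qpos"].round(2))
E
```

```text
[-0.25  0.59 -0.35  1.38  0.2   1.21 -2.28]
```

>>> step_arm(
  series=[
    [-0.03,-0.045,0,0.17,-1],
    [-0.055,-0.09,0,0.34,-1],
    [-0.077,-0.129,0,0.51,-0.4],
    [-0.077,-0.129,0,0.68,0.1],
    [-0.077,-0.129,0,0.85,0.1],
    [-0.077,-0.129,-0.02,1.02,0.1],
    [-0.077,-0.129,-0.04,1.19,0.1],
    [-0.077,-0.129,-0.06,1.36,0.1],
    [-0.077,-0.129,-0.08,1.5,0.1],
    [-0.077,-0.129,-0.1,1.57,0.1],
  ],
)

```text
time_s: 11.38
position: [0.5067, 0.126, 0.1588]
tool_rot: [0.741, 0.672, -0.003, 0.003]
contact_force: [0.7, 0.1, 0.9]
opening: 0.0421
```

```bash
python3 look.py 6 cover_knob cover_pivot port
```

```text
[0.50671683 0.1260431  0.15877827] 11.375
[[ 1.   -0.1  -0.  ]
 [-0.09 -0.96  0.27]
 [-0.03 -0.27 -0.96]] [0.515 0.199 0.325]
cover_knob [(0.87, array([0.5081, 0.1292, 0.1167]), array([320., 251.]))]
cover_pivot [(0.9, array([0.559 , 0.1216, 0.0788]), array([393., 238.]))]
port [(0.88, array([0.5124, 0.1214, 0.0728]), array([327., 241.])), (0.68, array([ 0.5383,  0.1939, -0.0014]), array([347., 133.]))]
```

View pics/w6.png

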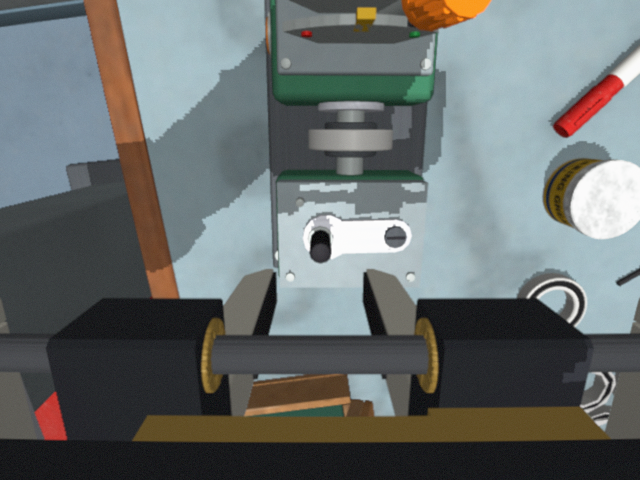

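The knob at (320,245) is centred between the fingers, and the case lid at (310,390) is well clear. I'll descend and pinch lightly.

>>> step_arm(
  series=[
    [0.001,0.001,-0.03,0,0.1],
    [0.001,0.001,-0.055,0,0.1],
    [0.001,0.001,-0.073,0,0.1],
    [0.001,0.001,-0.073,0,0.1],
    [0.001,0.001,-0.073,0,1],
    [0.001,0.001,-0.073,0,1],
    [0.001,0.001,-0.073,0,1],
    [0.001,0.001,-0.073,0,1],
    [0.001,0.001,-0.073,0,1],
    [0.001,0.001,-0.073,0,1],
  ],
  squeeze=12,
)

```text
time_s: 12.82
position: [0.5075, 0.1275, 0.0874]
tool_rot: [0.742, 0.67, -0.003, 0.003]
contact_force: [-3.1, -0.8, 6.1]
opening: 0.0134
```

```bash
python3 look.py 7 cover_knob
```

```text
[0.50745005 0.12750985 0.08740091] 12.825
[[ 1.   -0.1  -0.  ]
 [-0.1  -0.96  0.27]
 [-0.03 -0.27 -0.96]] [0.516 0.2   0.254]
cover_knob [(0.93, array([0.5037, 0.1276, 0.1123]), array([308., 310.]))]
```

View pics/w7.png

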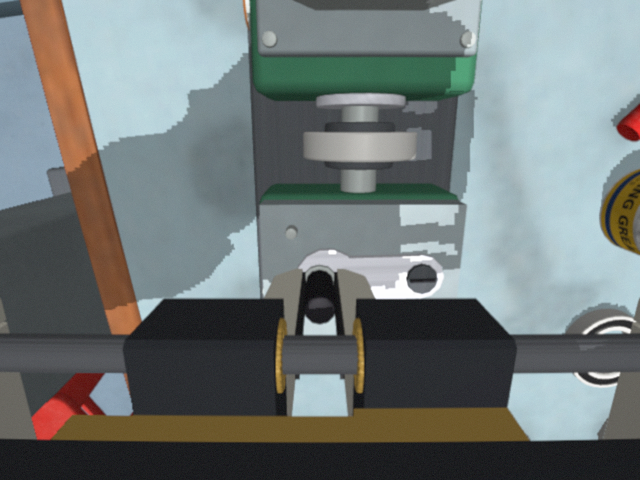

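The knob is pinched at (318,295) with the opening at 13.4 mm. There is about 6 N upward on the tool, so I'll ease up slightly before swinging.

>>> step_arm(
  series=[
    [0,0,0.002,0,1],
    [0,0,0.002,0,1],
  ],
)

```text
time_s: 13.18
position: [0.5075, 0.1268, 0.088]
tool_rot: [0.742, 0.67, -0.004, 0.003]
contact_force: [3.3, 0.5, -13.0]
opening: 0.0136
```

>>> step_arm(
  series=[
    [0,0,0,0,1],
    [0.0,-0.0065,0,0,1],
    [0.0005,-0.013,0,0,1],
    [0.002,-0.019,0,0,1],
    [0.004,-0.0255,0,0,1],
    [0.007,-0.031,0,0,1],
    [0.0105,-0.0365,0,0,1],
    [0.0105,-0.0365,0,0,1],
  ],
)

```text
time_s: 14.18
position: [0.5174, 0.088, 0.0879]
tool_rot: [0.743, 0.67, -0.006, 0.004]
contact_force: [-4.5, -2.1, -1.0]
opening: 0.0136
```

>>> step_arm(
  series=[
    [0.005,-0.004,0,0,1],
    [0.01,-0.0065,0,0,1],
    [0.015,-0.01,0,0,1],
    [0.0205,-0.013,0,0,1],
    [0.0255,-0.015,0,0,1],
    [0.0305,-0.016,0,0,1],
    [0.0305,-0.016,0,0,1],
  ],
)

```text
time_s: 15.05
position: [0.5476, 0.0673, 0.0878]
tool_rot: [0.744, 0.669, -0.009, 0.006]
contact_force: [-3.6, -4.4, -0.2]
opening: 0.0134
```

```bash
python3 look.py 8 cover_knob cover_pivot port
```

```text
[0.54762387 0.06733766 0.08780791] 15.05
[[ 0.99 -0.1  -0.  ]
 [-0.1  -0.95  0.28]
 [-0.03 -0.28 -0.96]] [0.557 0.142 0.253]
cover_knob [(0.98, array([0.5467, 0.0719, 0.117 ]), array([313., 305.])), (0.63, array([0.5089, 0.1241, 0.0741]), array([226., 174.]))]
cover_pivot [(0.86, array([0.5583, 0.1216, 0.0812]), array([328., 170.]))]
port [(0.69, array([0.5093, 0.1231, 0.075 ]), array([227., 176.]))]
```

View pics/w8.png

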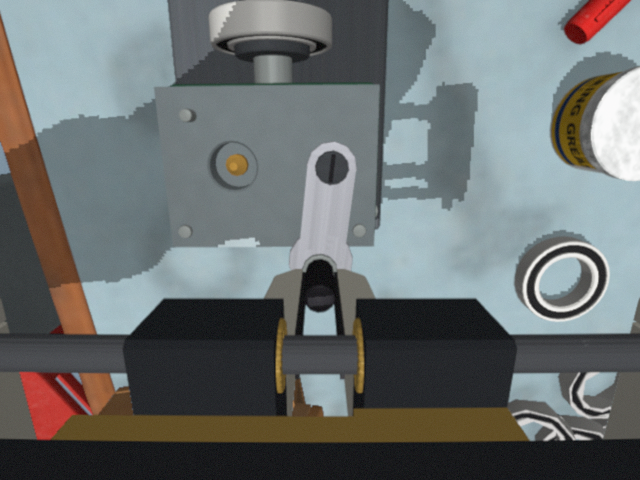

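The cover points toward the tool and the brass nipple at (236,164) is uncovered. Now I'll let go and rise.

>>> step_arm(
  series=[
    [0,0.001,0,0,0.6],
    [0,0.001,0,0,0.2],
    [0,0.001,0,0,0.1],
    [0,0.001,0.0,0,0.1],
    [0,0.001,0.04,0,0.1],
    [0,0.001,0.09,0,0.1],
    [0,0.001,0.15,0,0.1],
    [0,0.03,0.2,0,0.1],
    [-0.02,0.06,0.24,0,0.1],
    [-0.02,0.06,0.24,0,0.1],
  ],
)

```text
time_s: 16.5
position: [0.5272, 0.1325, 0.3321]
tool_rot: [0.741, 0.671, -0.005, 0.007]
contact_force: [0.2, -0.4, -0.8]
opening: 0.0419
```

```bash
python3 look.py 9 cover_knob cover_pivot port collar_grip lever_knob
python3 - <<'E'
from h import *
for n in ["scene","top"]:
    c=arm.get_calibration(n);p,d=arm.camera(n)
    if n=="scene": cv2.imwrite("pics/s9.png",cv2.resize(p[140:300,280:480],(750,600),interpolation=cv2.INTER_CUBIC))
    for q in ["collar_grip","lever_knob","cover_knob","oil_can","grease_tin","plug_gauge"]:
        print(q,[(round(x["score"],2),np.round(w(x["location"],c),4)) for x in arm.place_of(q,n)[:2]])
s=arm.sense();print(s["contact_force"],s["qvel"].round(3))
E
```

```text
[0.52719121 0.1325295  0.33207315] 16.5
[[ 1.   -0.1   0.  ]
 [-0.09 -0.96  0.28]
 [-0.02 -0.27 -0.96]] [0.535 0.207 0.498]
cover_knob [(0.97, array([0.5448, 0.0724, 0.1175]), array([339., 253.]))]
cover_pivot [(0.6, array([0.5567, 0.1221, 0.0776]), array([344., 200.]))]
port [(0.64, array([0.5085, 0.1231, 0.0748]), array([303., 203.]))]
collar_grip [(0.67, array([0.5785, 0.2564, 0.1411]), array([361.,  65.]))]
lever_knob [(0.84, array([0.5943, 0.2567, 0.1829]), array([387.,  53.]))]
collar_grip [(0.65, array([0.5803, 0.2533, 0.1384]))]
lever_knob [(0.51, array([0.5954, 0.2504, 0.1862])), (0.48, array([ 0.4382, -0.3658,  0.0029]))]
cover_knob [(0.5, array([0.5456, 0.0648, 0.1137]))]
oil_can [(0.83, array([ 0.4356, -0.3632,  0.003 ]))]
grease_tin [(0.63, array([0.7373, 0.1214, 0.0008]))]
plug_gauge [(0.55, array([0.6847, 0.3619, 0.    ]))]
collar_grip []
lever_knob []
cover_knob [(0.61, array([0.5421, 0.2585, 0.1241])), (0.4, array([0.5492, 0.0746, 0.116 ]))]
oil_can [(0.73, array([ 0.4319, -0.3615, -0.002 ]))]
grease_tin [(0.68, array([7.347e-01, 1.261e-01, 3.000e-04]))]
plug_gauge [(0.67, array([ 0.6841,  0.3672, -0.0013]))]
[ 0.31539431  0.16014742 -0.40256233] [ 0.     0.001 -0.    -0.001 -0.     0.001  0.001]
```

View pics/w9.png

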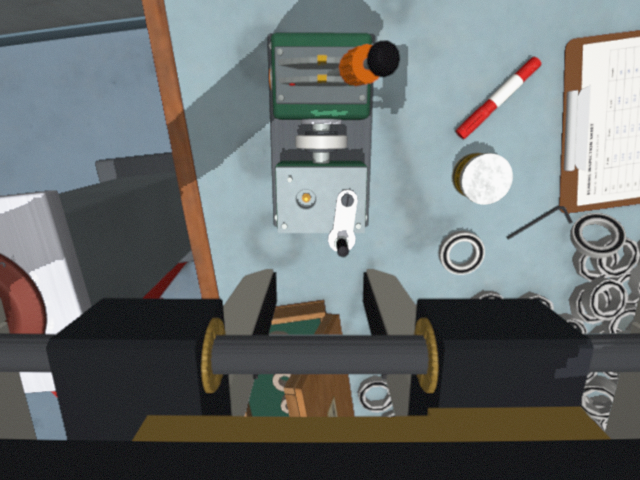

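View pics/s9.png

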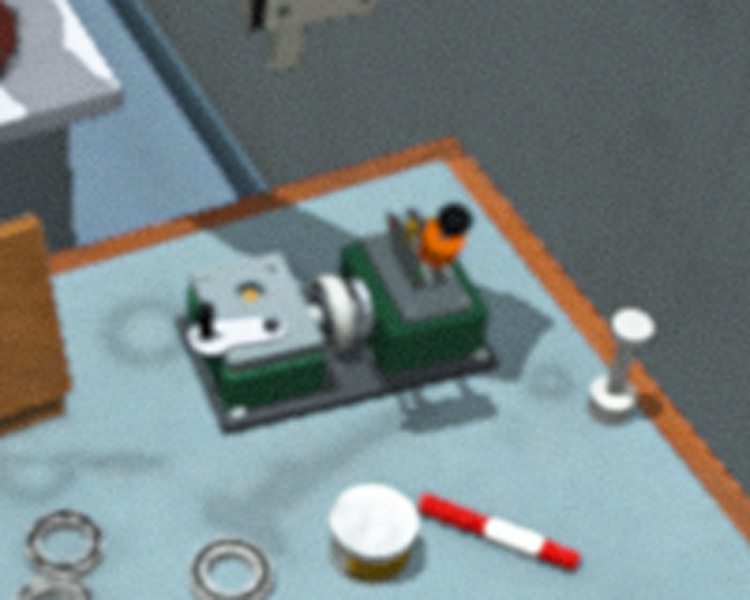

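The pictures show the nipple open at (306,198), the cover at about 1.4 rad, the lever over with its collar down at (362,65), and the bystanders where they were. I'll hand in the job.

```bash
python3 -c "
from bench import arm
print(arm.close_job())"
```

```text
the job is handed in; nothing more can be done
None
```

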